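Ready the specimen tube and set the sprung tweezers over it

ROBOT

A 6-joint arm with a two-finger parallel gripper is mounted at the origin on the work surface; the furniture and walls round the work are solid. World frame = base frame: x ahead of the robot, y to its left, z up, the work surface at z = 0. Lengths are in m, angles in rad, forces in N, time in s.
With the tool pointing down it reaches from about 0.3 to 0.95 m from the base axis. Payload 3.1 kg.
Tool frame: the origin (TCP) lies at the very end of the fingers, on their centre line; the grasp point (between the pads) lies 19 mm behind it; z points along the fingers, y is the line along which they close (so a half turn about z gives the same grasp; the last joint's range is limited). The gripper opens to 85 mm and grips with 20 to 120 N. Pads are 22 mm wide; open, the fingers measure 114 mm over their backs; the gripper's body (76 mm by 85 mm) begins 54 mm behind the grasp point. The pads swing forward as they close: fully open they stand 13 mm farther back than shut.
Start: joints at [1.232, 0.308, 1.634, -0, 1.2, -0.07], TCP at [0.166, 0.603, 0.231] pointing down, gripper open.
Joint ranges: [-3.06, 3.06], [-0.79, 1.96], [0.05, 2.63], [-1.19, 4.34], [0.05, 2.64], [-2.94, 2.94]. Speed limits (rad/s): [2.79, 2.79, 3.14, 3.14, 3.14, 3.14].

INTERFACE

Orientations are given as a unit quaternion [x, y, z, w].
In Python, from station import env gives the robot as it stands.
- The arm moves only by the shell command python3 -m handwheel 'ROWS' [OPENING]. ROWS is JSON, a list that holds one entry, the list of rows, each a list of 4 numbers: the shift along the world's x, y, z in cm, then the turn about the world's z in degrees. A call has 1 to 8 rows; each row is the pose to reach, as a shift and turn from the pose commanded when the call began; what a row does not reach only later rows make up. A row lasts 1/8 s, in which the tool goes at most 62.5 mm and 10.7 degrees, less where a joint would pass 70% of its speed; a pose out of reach is approached as far as the arm can. A call with a gripper value outside its range is refused whole. OPENING is the opening, from 0 (shut) to 1 (fully open), set as the call begins (- or left out, the last holds). The fingers move at their own pace and stop on an object; the grip force is fixed at half the most. Time passes only in rows, so rows that repeat a pose let the fingers close. It gives the time, the measured TCP pose, the force, the opening and the grip force at its end, in the units of the state.
- env.observe(): the state, without advancing time (a new reading comes with each control period).
- env.get_image(name): name is "scene" or "top" or "wrist"; returns the picture (480x640x3 uint8, red, green, blue); there is no depth.
- env.calibration(name): a dict with "camera_matrix" (3x3 intrinsics, pixels), "rvec" (rotation vector, rad) and "tvec" (3), from world to camera coordinates, as OpenCV has them. Camera axes: x right, y down, z forward; pixel columns grow to the right and rows downward; lengths in m; the calibration is good to about 2 mm. A picture is of the moment at which its call begins: read the wrist's pose just before it. calibration takes no time and is no camera call; for the wrist camera it gives the pose at the moment of the call.
- env.job_done(): hands the job in; it is judged then, once.
Trained networks look in the newest picture that a camera, given by its name, has taken for a name from the list of things; names that differ only in an ending like _2 or _b are one class to them, and where a whole thing is asked for, a point or a joint stands for the part that bears it (a point fixed in the world has none). Each returns a list of dicts, best first, with "conf" (0 to 1); they miss things now and then, are a little off and sometimes report something else, mostly with a low value. They report only what shows in the picture. A call takes as long as a camera call.
- env.boxes_of(query, camera): "centre" ([column, row] as shares, 0 to 1, of the picture: columns of its width, rows of its height, amid what is visible of it).
The state is a dict: "clock": time; "q": joint angles; "joint_vel": joint speeds; "tau": joint torques, N m; "tool_pos": TCP position; "tool_rot": TCP orientation; "force": force on the tool from outside, world axes, zero at the start; "wrist_torque": the same for the moment, N m; "width": finger opening in m; "grasp_force": force on a finger pad.
Only numpy, scipy, OpenCV 4.12 (cv2) and the standard library are available. Lean on these libraries where they do the work, as an engineer would, in place of code of your own. Each camera call takes 0.05 s, during which the arm holds its last target. There are 200 camera calls.

TASK

Move the open specimen tube from the three-hole wooden drying rack to the square one-hole tube holder, standing it upright, mouth up, on the bottom of the hole, and let go. Then take the sprung tweezers off their rest by the ribbed grip plates, squeeze them until the tips stand 10 mm apart (pointer between the two engraved lines of the cross scale, the tips never squeezed nearly shut) and hold them level with both tips over the tube's mouth, 2 to 8 cm above it and touching nothing; keep the gap steady there for 2 seconds and finish still holding the tweezers so. Leave the petri dish, beaker, pencil and jar where they are.

Things in the scene. Friction and masses are not known exactly. Their poses are not given: they have to be found in the camera images.
- tube_center (a point): Centre, half-way up, of the open white plastic specimen tube: 100 mm long, 16 mm outer diameter, 13 mm bore, rim flared to 19 mm over the topmost 4 mm, 25 g, flat 13 mm foot with a bevelled edge. It starts upright (z axis up, towards the mouth) in the middle hole of the drying rack, its foot 8 mm above the table.
- tube: The same tube; origin at the centre of its foot, z along it towards the mouth.
- tube_foot (a point): Centre of the tube's foot.
- tube_mouth (a point): Centre of the tube's open mouth, 100 mm from the foot.
- rack: Drying rack, fixed: low light-wood bar 46 x 130 x 38 mm with three 22 mm holes, 30 mm deep, 40 mm apart along its y axis; origin at the centre of its underside, on the table. The tube stands in the middle hole.
- holder: Tube holder, fixed: dark grey square block 52 x 52 x 55 mm on two low feet that reach 38 mm to either side along its y axis, one round upright hole in the middle of its top, 19 mm wide with a 3 mm chamfer, 40 mm deep; origin at the centre of its underside, on the table. A seated tube stands 60 mm out of it.
- hole_mouth (a point): Centre of the mouth of the holder's hole, 55 mm above the table.
- hole_floor (a point): Centre of the floor of the holder's hole, 15 mm above the table.
- stand: Tweezers rest, fixed: white plastic foot plate 135 x 50 x 5 mm, two cross bars 30 mm high, 12 mm thick, at x = -72 and +45 mm, 60 and 90 mm long, with 10 mm pegs on their ends. The tweezers lie on both bars; below the grip plates it is open down to the foot plate. Origin on the table below the grip; x to the tips.
- tweezers_grip (a point): Grip centre of the sprung steel tweezers (167 mm long, 50 g), lying level, 36 mm above the table at the start; x points to the tips, y to the left leg. They are pinched from above across y by the ribbed grip plates (32 mm long, 16 mm high, centred here). The left plate's outer face is at y = +15 mm, the right one's at -15 mm when the tip gap is 10 mm, at -27 mm when open.
- tweezers: The tweezers; origin and axes as tweezers_grip; they balance within 20 mm of it. The left leg is fixed, the right one turns on a hinge at x = -95 mm. A cross scale at x = +36 mm, 11 mm above the origin, bears two black lines; the right leg's black pointer is between them at a tip gap of 7.5 to 12.5 mm.
- squeeze (a joint): Closing angle of the right leg, rad, sprung outward: 0 open (tips 30 mm apart), 0.125 at the marked 10 mm gap, 0.18 almost shut; tip gap in mm = 30 - 160 x angle. Over the grip plates: 42 mm open, 30 mm (plates parallel) at the 10 mm gap, so 1 mm there is 1.7 mm at the tips. Pinching takes 1.6 N to start, 5 N at the marked gap.
- tip_left (a point): Lower end of the left tip, inner face: 62.5 mm ahead of the grip centre, 5 mm to the left, 15.5 mm below it (the last part of each tip is bent down).
- tip_right (a point): Lower end of the right tip, inner face: the mirror image of tip_left when the tip gap is 10 mm.
- microscope: Obstacle: the microscope, fixed, to the left of the work, about 0.2 m wide and 0.4 m high; origin under it, on the table. Keep the arm clear of it, also when first moving to the work.
- petri: Bystander: petri dish 59 mm wide, 15 mm high; origin under its centre.
- beaker: Bystander: glass beaker 59 x 53 x 70 mm; origin under its centre.
- pencil: Bystander: pencil 123 x 7 mm lying on the table; origin under its centre.
- jar: Bystander: white-lidded jar, 62 mm wide, 66 mm high; origin under its centre.

How it is judged:
On the way, in this order (a step that is already met when the one before it is completed fails the run):
1. the tube stands seated in the holder, released (horizontal distance between tube_foot and hole_floor below 0.005 m and z of tube_foot in the frame of hole_floor below 0.005 m and angle between tube's own z axis and vertical below 0.12 rad and contact force between the fingers and tube below 0.05 N), for 0.3 s.
2. the tweezers are held clear over the tube's mouth with the marked gap, steadily for 2 s (all of step 1 and distance between tip_left and tip_right between 0.0075 and 0.0125 m and horizontal distance between each of tip_left, tip_right and tube_mouth below 0.018 m and z of tip_left in the frame of hole_mouth between 0.07 and 0.15 m and z of tip_right in the frame of hole_mouth between 0.07 and 0.15 m and contact force between the fingers and tweezers above 0.5 N and contact force between tweezers and tube below 0.02 N and contact force between tweezers and holder below 0.02 N and contact force between tweezers and stand below 0.02 N and angle between tweezers's own z axis and vertical below 0.25 rad and linear speed of tweezers below 0.02 m/s and velocity of joint squeeze between -0.05 and 0.05 rad/s), for 2 s.
At the end, for the whole second after the job is handed in: Tube in the holder, foot within 5 mm of the floor and axis, tilt < 0.12 rad, let go. Tweezers held by the fingers, still, level within 0.25 rad, touching neither tube, holder nor rest; tips 7.5 to 12.5 mm apart, each within 18 mm of the mouth's middle from above and 10 to 90 mm higher (all of step 2); the arm keeps its last pose, push and grip.
It fails at once if the petri is moved by more than 25 mm (distance of petri from where it was at the start of the episode above 0.025 m).
It fails at once if the beaker is moved by more than 25 mm (distance of beaker from where it was at the start of the episode above 0.025 m).
It fails at once if the pencil is moved by more than 25 mm (distance of pencil from where it was at the start of the episode above 0.025 m).
It fails at once if the jar is moved by more than 25 mm (distance of jar from where it was at the start of the episode above 0.025 m).
It fails at once if the tweezers are squeezed nearly shut (tips under 3 mm apart) (value of joint squeeze above 0.17 rad).
It also fails if it takes over 61 s, if anything falls off the work surface, if the arm or the gripper's body presses on something with over 40 N, if the wrist force passes 120 N, or if a joint passes its speed limit or range.

## Working session

There is one attempt and no reset: what is moved stays moved. The work goes in short steps, Python scripts to look and compute and a shell command to move; the robot and the scene stay as the last step left them, time stands still between calls to the robot, and variables do not carry over. Pictures are saved under pics/ and viewed, at most 10 in all, crops included, and the job is handed in when it is done.

```bash
mkdir -p pics; ls; cat > h.py <<'E'
import numpy as np,cv2
from station import env
def cal(n):
    c=env.calibration(n);K=np.array(c["camera_matrix"],float);R=cv2.Rodrigues(np.array(c["rvec"],float))[0];t=np.array(c["tvec"],float).ravel();return K,R,t
def toplane(n,uv,z,c=None):
    K,R,t=c or cal(n);d=R.T@np.linalg.solve(K,[uv[0],uv[1],1]);o=-R.T@t
    return o+d*(z-o[2])/d[2]
def proj(n,P,c=None):
    K,R,t=c or cal(n);p=K@(R@np.array(P,float)+t);return p[:2]/p[2]
def shot(n,f):
    im=env.get_image(n);cv2.imwrite(f"pics/{f}.png",im[:,:,::-1]);return im
E
python3 - <<'E'
from h import *
o=env.observe();print(o["tool_pos"],o["tool_rot"],o["clock"])
for n in("top","scene"):
    shot(n,n+"0");c=cal(n);print(n,(-c[1].T@c[2]).round(3))
    for q in["tube","rack","holder","stand","tweezers","tweezers_grip","microscope","petri","beaker","pencil","jar"]:
        for r in env.boxes_of(q,n)[:2]:
            u=np.array(r["centre"])*[640,480];print(q,round(r["conf"],2),u.round(),toplane(n,u,0.03).round(3))
E
```

```text
pics
[0.16572909 0.60176613 0.23003873] [ 1.34000547e-01  9.90980569e-01 -1.14204867e-03 -2.45477161e-04] 0.0
top [ 0.325 -0.023  1.242]
tube 0.68 [445. 248.] [ 0.496 -0.248  0.03 ]
rack 0.83 [437. 252.] [ 0.49  -0.231  0.03 ]
rack 0.63 [257. 184.] [0.638 0.125 0.03 ]
holder 0.64 [373. 173.] [ 0.655 -0.11   0.03 ]
stand 0.89 [293. 272.] [0.457 0.054 0.03 ]
tweezers 0.83 [291. 259.] [0.482 0.059 0.03 ]
tweezers_grip 0.95 [309. 260.] [0.479 0.022 0.03 ]
petri 0.87 [258. 181.] [0.643 0.122 0.03 ]
beaker 0.56 [477. 179.] [ 0.636 -0.32   0.03 ]
pencil 0.6 [367. 294.] [ 0.408 -0.091  0.03 ]
jar 0.65 [200. 163.] [0.684 0.241 0.03 ]
scene [-0.09  -0.786  0.675]
tube 0.77 [378. 295.] [ 0.526 -0.195  0.03 ]
rack 0.6 [378. 320.] [ 0.476 -0.247  0.03 ]
rack 0.3 [392. 253.] [ 0.645 -0.114  0.03 ]
holder 0.95 [391. 253.] [ 0.647 -0.112  0.03 ]
stand 0.73 [273. 264.] [0.439 0.012 0.03 ]
stand 0.71 [394. 250.] [ 0.659 -0.106  0.03 ]
tweezers 0.66 [275. 251.] [0.471 0.05  0.03 ]
tweezers_grip 0.89 [272. 255.] [0.455 0.04  0.03 ]
tweezers_grip 0.61 [464. 297.] [ 0.639 -0.301  0.03 ]
petri 0.72 [315. 218.] [0.621 0.102 0.03 ]
petri 0.68 [382. 320.] [ 0.48  -0.251  0.03 ]
beaker 0.86 [466. 298.] [ 0.64  -0.305  0.03 ]
pencil 0.48 [292. 307.] [ 0.385 -0.121  0.03 ]
pencil 0.24 [300. 186.] [0.693 0.253 0.03 ]
jar 0.64 [271. 250.] [0.466 0.059 0.03 ]
jar 0.62 [301. 188.] [0.688 0.241 0.03 ]
```

```bash
python3 - <<'E'
import cv2
a=cv2.imread("pics/top0.png")[120:330,150:510]
cv2.imwrite("pics/topc.png",cv2.resize(a,(800,467),interpolation=cv2.INTER_CUBIC))
a=cv2.imread("pics/scene0.png")
cv2.imwrite("pics/scenec.png",cv2.resize(a[150:375,210:510],(800,600),interpolation=cv2.INTER_CUBIC))
E
```

```text
(no output)
```

View pics/topc.png

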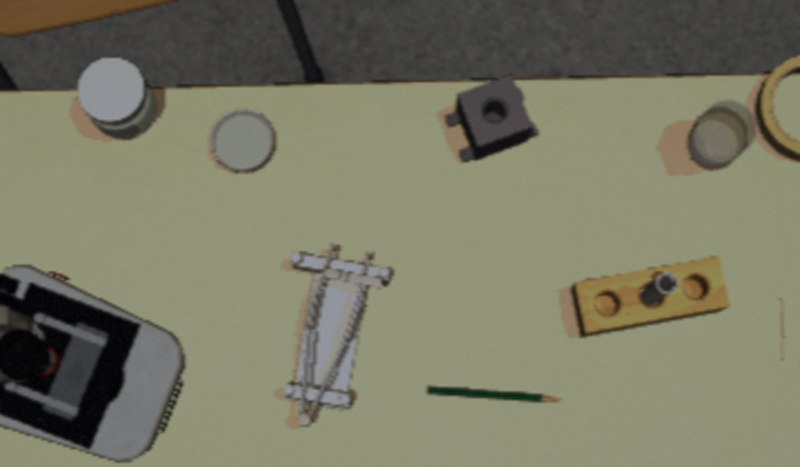

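View pics/scene0.png

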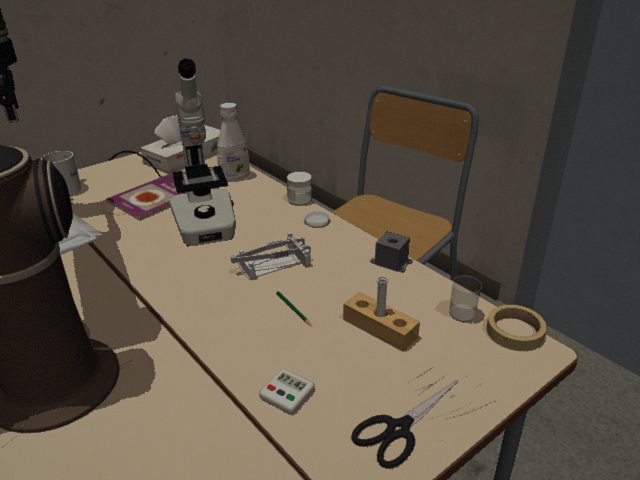

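The top crop shows the tube in the rack's middle hole (rim near crop 666,283), the holder hole at (494,108), and the tweezers with tips at (333,247)/(370,257) and hinge at (305,420). The scene picture confirms the layout, with the microscope left of the tweezers, between them and the arm's start.

```bash
python3 - <<'E'
from h import *
c=cal("top")
for n,u,z in[("hole",(494,108),.055),("rackL",(607,303),.038),("rackR",(695,287),.038),("tubemouth",(666,283),.108),("tipL",(333,247),.025),("tipR",(370,257),.025),("hinge",(306,418),.036),("standFR",(390,275),.03),("standFL",(293,259),.03),("bl",(290,390),.03),("br",(350,400),.03),("mic1",(182,350),.04),("mic2",(20,265),.04),("mic3",(125,460),.04)]:
    print(n,toplane("top",np.array(u)/2.2222+[150,120],z,c).round(3))
for uv,z in(((188,65),.4),((205,240),0.02),((175,215),.02),((235,235),.02)): print("mic scene",toplane("scene",uv,z).round(3))
a=cv2.imread("pics/top0.png");cv2.imwrite("pics/topmic.png",cv2.resize(a[150:480,0:260],(630,600*1)))
E
```

```text
hole [ 0.656 -0.108  0.055]
rackL [ 0.481 -0.203  0.038]
rackR [ 0.493 -0.281  0.038]
tubemouth [ 0.487 -0.242  0.108]
tipL [0.539 0.04  0.025]
tipR [0.529 0.007 0.025]
hinge [0.385 0.065 0.036]
standFR [ 0.511 -0.011  0.03 ]
standFL [0.528 0.076 0.03 ]
bl [0.41 0.08 0.03]
br [0.4   0.027 0.03 ]
mic1 [0.447 0.174 0.04 ]
mic2 [0.526 0.32  0.04 ]
mic3 [0.351 0.224 0.04 ]
mic scene [0.392 0.175 0.4  ]
mic scene [0.389 0.197 0.02 ]
mic scene [0.392 0.34  0.02 ]
mic scene [0.45  0.172 0.02 ]
```

View pics/topmic.png

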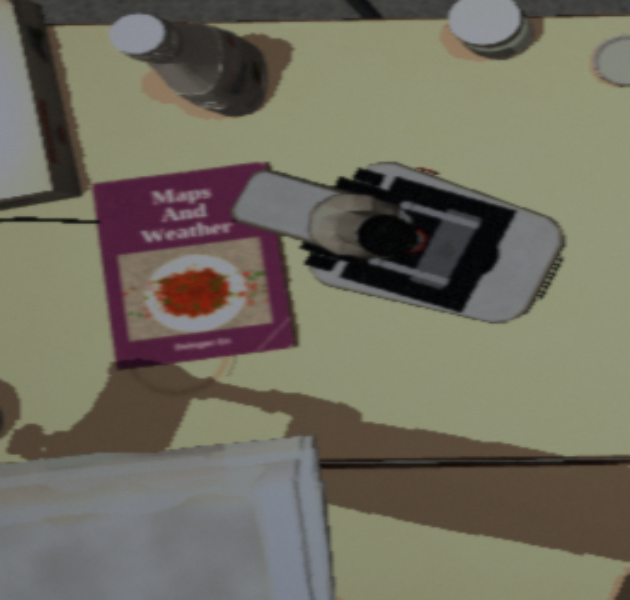

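The microscope spans about x 0.35–0.53, y 0.17–0.40, so I'll go up and back first, then swing past it on the robot's side.

```bash
python3 -m handwheel '[[[-1.5,-10,14,0],[-1.5,-20,27,0],[-1.5,-20,27,0],[-1.5,-20,27,0],[-1.5,-20,27,0],[-1.5,-20,27,0]]]' 1
```

```text
clock: 1.95
tool_pos: [0.1511, 0.4016, 0.506]
tool_rot: [0.134, 0.991, 0.004, 0.001]
force: [-0.6, 0.1, -0.4]
width: 0.0851
grasp_force: 0.0
```

```bash
python3 -m handwheel '[[[14,-40,0,0],[14,-40,0,0],[14,-40,0,0],[14,-40,0,0],[14,-40,0,0],[14,-40,0,0],[14,-40,0,0],[14,-40,0,0]]]'
```

```text
clock: 2.95
tool_pos: [0.2913, -0.0005, 0.501]
tool_rot: [0.139, 0.99, -0.0, -0.0]
force: [-0.3, 1.1, 0.3]
width: 0.0851
grasp_force: 0.0
```

```bash
python3 -m handwheel '[[[14,-23.5,-22,0],[14,-23.5,-22,0],[14,-23.5,-22,0],[14,-23.5,-22,0],[14,-23.5,-22,0],[14,-23.5,-22,0],[14,-23.5,-22,0],[14,-23.5,-22,0]]]' && python3 - <<'E'
from h import *
o=env.observe();c=cal("wrist");print(o["tool_pos"],o["width"],"cam",(-c[1].T@c[2]).round(3),"fwd",c[1][2].round(2))
shot("wrist","w1")
for q in("tube","tube_mouth","rack","holder"):
    for r in env.boxes_of(q,"wrist")[:2]:
        u=np.array(r["centre"])*[640,480];print(q,round(r["conf"],2),u.round())
for P in((.487,-.242,.108),(.656,-.108,.055)):print(proj("wrist",P,c).round())
E
```

```text
clock: 3.95
tool_pos: [0.4315, -0.231, 0.2819]
tool_rot: [0.133, 0.991, 0.0, 0.0]
force: [0.6, -0.1, 0.3]
width: 0.0853
grasp_force: 0.0
[ 0.43148569 -0.23098448  0.28193879] 0.08533880523293011 cam [ 0.353 -0.209  0.423] fwd [ 0.3  -0.08 -0.95]
tube 0.58 [328. 258.]
tube 0.33 [615. 144.]
tube_mouth 0.76 [327. 261.]
tube_mouth 0.72 [615. 145.]
rack 0.93 [328. 236.]
holder 0.72 [485. 326.]
[324. 276.]
[479. 362.]
```

View pics/w1.png

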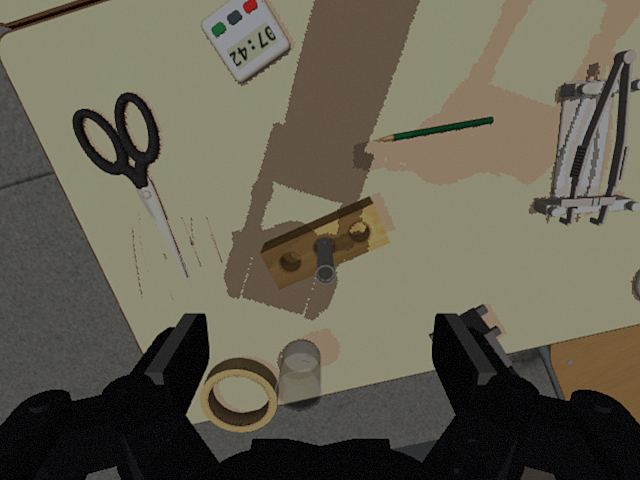

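The wrist picture shows the tube mouth at about (326,273), rack holes at (290,261) and (360,231); the holder is half hidden by the finger at (480,330).

```bash
python3 - <<'E'
from h import *
c=cal("wrist");print(c[0][0,0])
for u,z in(((326,273),.108),((290,261),.038),((360,231),.038)):print(toplane("wrist",u,z,c).round(4))
im=cv2.imread("pics/w1.png")[225:305,250:400]
cv2.imwrite("pics/w1c.png",cv2.resize(im,(750,400),interpolation=cv2.INTER_CUBIC))
E
```

```text
390.37641658529196
[ 0.4858 -0.2406  0.108 ]
[ 0.4919 -0.2808  0.038 ]
[ 0.479  -0.2013  0.038 ]
```

View pics/w1c.png

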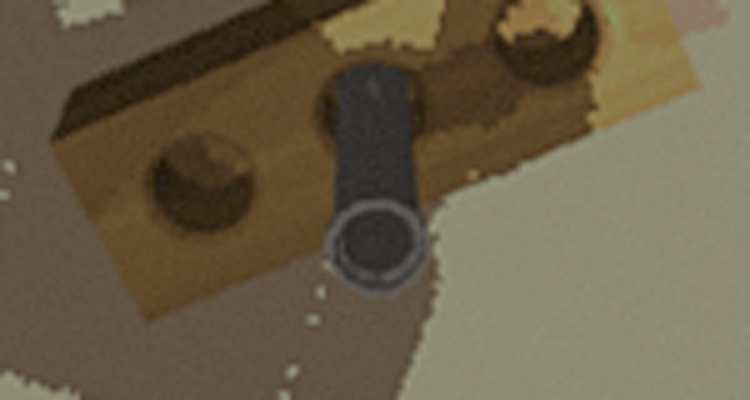

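```bash
python3 -m handwheel '[[[5.5,-0.9,-8,0],[5.5,-0.9,-8,0],[5.5,-0.9,-12,0],[5.5,-0.9,-17,0],[5.5,-0.9,-22.5,0],[5.5,-0.9,-22.5,0],[5.5,-0.9,-22.5,0]]]'
```

```text
clock: 5.08
tool_pos: [0.4875, -0.2422, 0.0583]
tool_rot: [0.134, 0.991, -0.001, 0.001]
force: [0.4, -0.2, 0.3]
width: 0.0851
grasp_force: 0.0
```

```bash
python3 -m handwheel '[[[0,0,0,0],[0,0,0,0],[0,0,0,0],[0,0,0,0],[0,0,0,0],[0,0,0,0],[0,0,0,0],[0,0,0,0]]]' 0.1
```

```text
clock: 6.08
tool_pos: [0.4865, -0.2416, 0.057]
tool_rot: [0.134, 0.991, -0.0, 0.0]
force: [-0.2, 1.0, 5.7]
width: 0.0147
grasp_force: 58.4
```

```bash
python3 -m handwheel '[[[0,0,3,0],[0,0,6,0],[0,0,12,0],[4,5,15,0],[8,5,15,0],[8,5,15,0],[8,5,15,0]]]' && python3 - <<'E'
from h import *
o=env.observe();c=cal("wrist");print(o["tool_pos"],o["width"])
shot("wrist","w2")
for q in("tube","tube_mouth","holder"):
    for r in env.boxes_of(q,"wrist")[:2]:
        u=np.array(r["centre"])*[640,480];print(q,round(r["conf"],2),u.round())
print(proj("wrist",(.656,-.108,.055),c).round())
E
```

```text
clock: 6.95
tool_pos: [0.5648, -0.1911, 0.205]
tool_rot: [0.134, 0.991, 0.0, -0.002]
force: [-0.7, 0.8, -0.6]
width: 0.0146
grasp_force: 58.7
[ 0.56479388 -0.19110453  0.20495661] 0.014638268483261758
tube 0.76 [321. 362.]
tube_mouth 0.56 [321. 362.]
holder 0.56 [441. 282.]
[445. 298.]
```

View pics/w2.png

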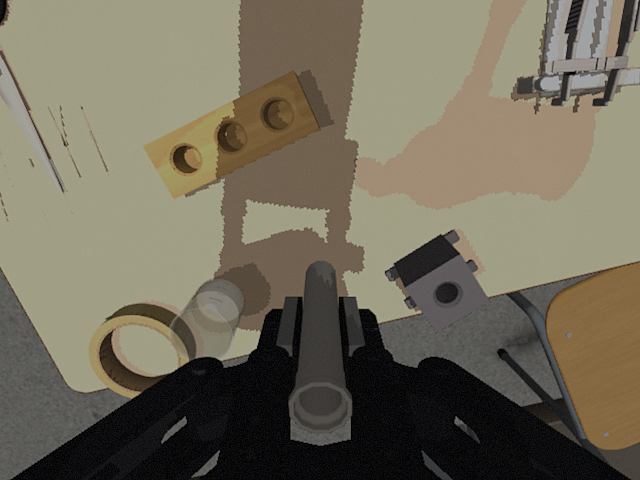

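The tube is held upright in the fingers (mouth centre about (320,408), foot near (320,270)), and the holder's hole is in full view at (448,293).

```bash
python3 - <<'E'
from h import *
c=cal("wrist")
im=cv2.imread("pics/w2.png");a=cv2.resize(im[260:325,405:490],(510,390),interpolation=cv2.INTER_CUBIC);b=cv2.resize(im[250:450,280:360],(156,390),interpolation=cv2.INTER_CUBIC);cv2.imwrite("pics/w2c.png",np.hstack([a,b]))
print("hole",toplane("wrist",(448,293),.055,c).round(4))
for v in(404,408,412):print("mouth",toplane("wrist",(320.5,v),.256,c).round(4))
for v in(268,273):print("foot",toplane("wrist",(320.5,v),.156,c).round(4))
o=env.observe()["tool_pos"];print(o)
for dz in(-.049,.051):print(proj("wrist",[o[0],o[1],o[2]+dz],c).round(1))
E
```

```text
hole [ 0.6522 -0.1055  0.055 ]
mouth [ 0.5633 -0.1905  0.256 ]
mouth [ 0.5646 -0.1908  0.256 ]
mouth [ 0.566  -0.1912  0.256 ]
foot [ 0.5627 -0.1901  0.156 ]
foot [ 0.5654 -0.1909  0.156 ]
[ 0.56467609 -0.19168737  0.20548023]
[318.7 272.5]
[317.7 410. ]
```

View pics/w2c.png

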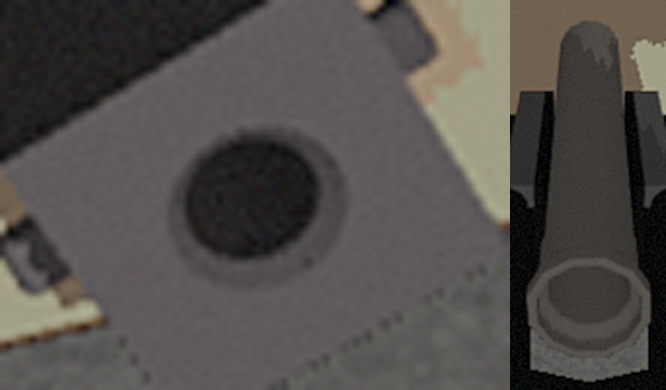

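```bash
python3 -m handwheel '[[[4.5,4.2,-2,0],[9,8.4,-4,0],[9,8.4,-6,0],[9,8.4,-8.7,0],[9,8.4,-8.7,0],[9,8.4,-8.7,0],[9,8.4,-8.7,0]]]' && python3 - <<'E'
from h import *
o=env.observe();c=cal("wrist");print(o["tool_pos"],o["width"])
im=shot("wrist","w3");s=env.get_image("scene")
K=proj("scene",(.655,-.107,.06)).astype(int);print(K)
a=cv2.resize(im[240:340,260:380,::-1],(480,400),interpolation=cv2.INTER_CUBIC)
b=cv2.resize(s[K[1]-40:K[1]+30,K[0]-28:K[0]+28,::-1],(320,400),interpolation=cv2.INTER_CUBIC)
cv2.imwrite("pics/w3c.png",np.hstack([a,b]))
print("foot/hole preds",proj("wrist",(.6535,-.106,.055),c).round(1))
E
```

```text
clock: 8.02
tool_pos: [0.6569, -0.1084, 0.1211]
tool_rot: [0.134, 0.991, -0.0, 0.001]
force: [-0.2, 0.6, -0.4]
width: 0.0146
grasp_force: 58.8
[ 0.65686158 -0.1083501   0.12111961] 0.014646940360863146
[393 237]
foot/hole preds [321.2 253.9]
```

View pics/w3c.png

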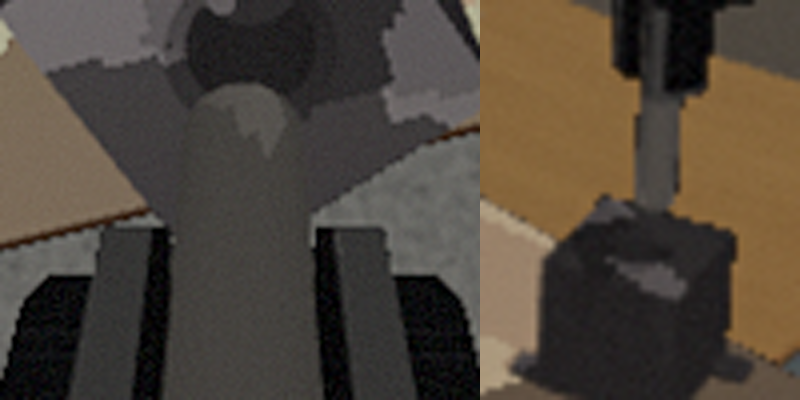

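The hover picture shows the hole slightly above the foot in the wrist view, as expected from parallax; I'll quantify the offset.

```bash
python3 - <<'E'
from h import *
c=cal("wrist");o=env.observe()["tool_pos"];print(o)
print("hole",toplane("wrist",(323,252.5),.055,c).round(4))
fz=o[2]-.049
for v in(262,265,268):print("foot",toplane("wrist",(321.3,v),fz,c).round(4))
# top edge of the foot rim: points of 13mm circle / bevel 16mm circle
for r in(.0065,.008):print(min(proj("wrist",(o[0]+r*np.cos(a),o[1]+r*np.sin(a),fz+(.0015 if r>.007 else 0)),c)[1] for a in np.linspace(0,6.28,60)))
s=cal("scene")
for P in((.6535,-.106,.055),(.656,-.108,.055),(o[0],o[1],fz)):
  p=proj("scene",P,s);print("scene",p.round(1),((p-[365,197])*5.714+[480,0]).round())
E
```

```text
[ 0.65680942 -0.10803858  0.12090741]
hole [ 0.6528 -0.1045  0.055 ]
foot [ 0.6516 -0.1052  0.0719]
foot [ 0.6533 -0.1057  0.0719]
foot [ 0.6549 -0.1061  0.0719]
260.68028082310286
259.0519399195184
scene [392.4 240.1] [636. 246.]
scene [394.  240.1] [645. 246.]
scene [394.7 232.8] [650. 205.]
```

```bash
python3 -m handwheel '[[[-0.25,0.2,0,0],[-0.25,0.2,-1.2,0],[-0.25,0.2,-2.2,0],[-0.25,0.2,-3.2,0],[-0.25,0.2,-4.2,0],[-0.25,0.2,-5,0],[-0.25,0.2,-5.4,0],[-0.25,0.2,-5.4,0]]]'
```

```text
clock: 9.12
tool_pos: [0.6535, -0.1055, 0.0651]
tool_rot: [0.134, 0.991, -0.0, -0.0]
force: [-0.7, 0.0, 0.8]
width: 0.0147
grasp_force: 58.9
```

```bash
python3 -m handwheel '[[[0,0,0,0],[0,0,0,0],[0,0,0,0],[0,0,0,0],[0,0,5,0],[0,0,10,0],[-8,2,14,0],[-8,2,14,0]]]' 0.8 && python3 - <<'E'
from h import *
o=env.observe();print(o["tool_pos"],o["width"])
im=shot("wrist","w4");c=cal("wrist")
for P in((.654,-.106,.055),(.654,-.106,.115),(.6535,-.1055,.016)):print(proj("wrist",P,c).round())
for q in("tube_mouth","holder"):
    for r in env.boxes_of(q,"wrist")[:2]: print(q,round(r["conf"],2),(np.array(r["centre"])*[640,480]).round())
E
```

```text
clock: 10.12
tool_pos: [0.5724, -0.0851, 0.2073]
tool_rot: [0.134, 0.991, -0.0, 0.001]
force: [0.3, -0.8, -0.6]
width: 0.0683
grasp_force: 0.0
[ 0.57241794 -0.08509478  0.20734439] 0.0683498502672604
[321. 318.]
[321. 361.]
[321. 297.]
tube_mouth 0.78 [324. 340.]
holder 0.91 [323. 297.]
```

View pics/w4.png

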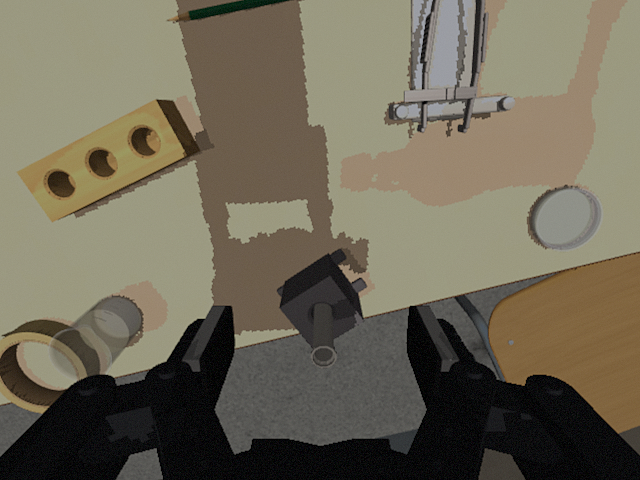

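The tube stands seated and released in the holder (mouth near (323,354)). Now over to the tweezers for a close look.

```bash
python3 -m handwheel '[[[-14.5,12.5,2,0],[-14.5,12.5,2,0],[-14.5,12.5,2,0],[-14.5,12.5,2,0],[-14.5,12.5,2,0],[-14.5,12.5,2,0]]]' 1 && python3 - <<'E'
from h import *
o=env.observe();c=cal("wrist");print(o["tool_pos"])
im=shot("wrist","w5");np.savez("w5.npz",K=c[0],R=c[1],t=c[2])
for q in("tweezers_grip","tweezers","tip_left","tip_right","stand","squeeze"):
    for r in env.boxes_of(q,"wrist")[:3]:
        u=np.array(r["centre"])*[640,480];print(q,round(r["conf"],2),u.round(),toplane("wrist",u,.036,c).round(3))
for P in((.474,.04,.036),(.534,.0235,.02),(.385,.065,.036)):print(proj("wrist",P,c).round())
K=proj("wrist",(.465,.04,.036),c).astype(int);print(K)
x0,y0=max(K[0]-100,0),max(K[1]-115,0);print(x0,y0)
a=cv2.resize(im[y0:y0+150,x0:x0+200,::-1],(800,600),interpolation=cv2.INTER_CUBIC);cv2.imwrite("pics/w5c.png",a)
E
```

```text
clock: 11.02
tool_pos: [0.4301, 0.0388, 0.2253]
tool_rot: [0.134, 0.991, -0.0, 0.0]
force: [-0.4, -0.4, 0.3]
width: 0.0853
grasp_force: 0.0
[0.43011703 0.03884222 0.22533018]
tweezers_grip 0.72 [321. 245.] [0.462 0.032 0.036]
tweezers 0.72 [318. 247.] [0.464 0.029 0.036]
tweezers 0.23 [244. 446.] [ 0.662 -0.11   0.036]
tip_left 0.73 [319. 246.] [0.463 0.029 0.036]
tip_left 0.22 [247. 423.] [ 0.635 -0.096  0.036]
tip_right 0.65 [324. 227.] [0.447 0.039 0.036]
stand 0.62 [340. 227.] [0.451 0.052 0.036]
stand 0.5 [320. 244.] [0.461 0.031 0.036]
squeeze 0.67 [321. 231.] [0.45  0.035 0.036]
[333. 254.]
[332. 307.]
[335. 149.]
[330 244]
230 129
```

```bash
python3 - <<'E'
import cv2
im=cv2.imread("pics/w5.png")
cv2.imwrite("pics/w5d.png",cv2.resize(im[135:320,230:430],(640,592),interpolation=cv2.INTER_CUBIC))
E
```

```text
(no output)
```

View pics/w5d.png

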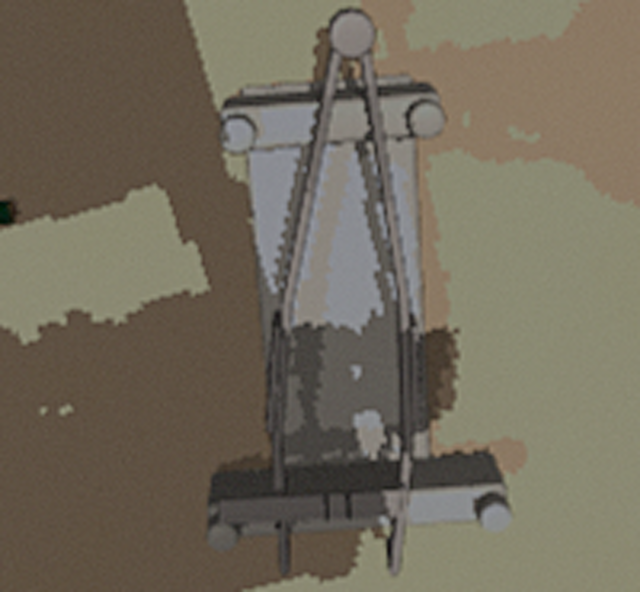

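The crop shows the tweezers lying on both bars: hinge disc (352,33), tips at (393,572) and (285,572), pegs at (240,132), (426,117), (222,537), (493,513), grip plates at columns ~275 and ~415, rows ~320–440.

```bash
python3 - <<'E'
from h import *
d=np.load("w5.npz");c=(d["K"],d["R"],d["t"])
w=lambda u,z:toplane("wrist",np.array(u)/3.2+[230,135],z,c)
P={k:w(u,z) for k,u,z in[("hinge",(352,33),.042),("tipL",(393,572),.0215),("tipR",(285,572),.0215),("bR",(240,132),.04),("bL",(426,117),.04),("fR",(222,537),.04),("fL",(493,513),.04),("plL",(420,385),.044),("plR",(272,385),.044)]}
for k,v in P.items():print(k,v.round(4))
f=(P["fR"]+P["fL"])/2;b=(P["bR"]+P["bL"])/2;ax=(f-b)[:2];print("spacing",np.linalg.norm(ax),"yaw stand",np.degrees(np.arctan2(ax[1],ax[0])),"lens",np.linalg.norm(P["fR"]-P["fL"]),np.linalg.norm(P["bR"]-P["bL"]))
ax/=np.linalg.norm(ax);print("stand origin",b[:2]+ax*72)
yax=np.array([-ax[1],ax[0]]);o=b[:2]+ax*72
for k,v in P.items():r=v[:2]-o;print(k,"in stand",(1000*r@ax).round(1),(1000*r@yax).round(1))
E
```

```text
hinge [0.3823 0.0696 0.042 ]
tipL [0.546  0.0416 0.0215]
tipR [0.5371 0.0092 0.0215]
bR [0.3992 0.0351 0.04  ]
bL [0.4083 0.0829 0.04  ]
fR [ 0.5112 -0.0027  0.04  ]
fL [0.5246 0.0751 0.04  ]
plL [0.4789 0.0639 0.044 ]
plR [0.4681 0.0246 0.044 ]
spacing 0.11638075089131063 yaw stand -11.276891351580005 lens 0.07892768072083335 0.048689443987151346
stand origin [ 71.01370049 -14.02066389]
hinge in stand -72023.1 6.2
tipL in stand -71857.1 10.7
tipR in stand -71859.5 -22.8
bR in stand -71999.8 -24.3
bL in stand -72000.2 24.3
fR in stand -71882.6 -39.5
fL in stand -71884.7 39.5
plL in stand -71927.3 19.6
plR in stand -71930.2 -21.2
```

```bash
python3 -m handwheel '[[[4.35,0.55,-4,4],[4.35,0.55,-8,4],[4.35,0.55,-12,4],[4.35,0.55,-16,4],[4.35,0.55,-19,4],[4.35,0.55,-21.2,4],[4.35,0.55,-21.2,4],[4.35,0.55,-21.2,4]]]' 1
```

```text
clock: 12.38
tool_pos: [0.4728, 0.045, 0.0139]
tool_rot: [0.099, 0.995, 0.0, 0.001]
force: [0.0, -0.5, 0.3]
width: 0.0853
grasp_force: 0.0
```

```bash
python3 -m handwheel '[[[0,0,0,0],[0,0,0,0],[0,0,0,0],[0,0,0,0],[0,0,0,0],[0,0,0,0]]]' 0.53
```

```text
clock: 13.12
tool_pos: [0.472, 0.0451, 0.0132]
tool_rot: [0.099, 0.995, 0.0, -0.0]
force: [0.4, 0.4, -0.1]
width: 0.0454
grasp_force: 0.0
```

```bash
python3 -m handwheel '[[[0,0,0,0],[0,0,0,0],[0,0,0,0],[0,0,0,0]]]' 0.43
```

```text
clock: 13.62
tool_pos: [0.4723, 0.045, 0.0135]
tool_rot: [0.099, 0.995, -0.0, 0.0]
force: [-1.3, -0.9, 3.8]
width: 0.0368
grasp_force: 4.1
```

```bash
python3 -m handwheel '[[[0,0,1,0],[0,0,2,0],[0,0,4,0],[0,0,6,0],[0,0,9,0],[0,0,12,0],[0,0,12,0],[0,0,12,0]]]' && python3 - <<'E'
from h import *
o=env.observe();c=cal("wrist");print(o["width"],o["grasp_force"],o["tool_pos"])
im=shot("wrist","w6")
for q in("tweezers","tweezers_grip","tip_left"):
    for r in env.boxes_of(q,"wrist")[:2]: print(q,round(r["conf"],2),(np.array(r["centre"])*[640,480]).round())
p=o["tool_pos"];ax=np.array([np.cos(np.radians(-11.4)),np.sin(np.radians(-11.4)),0]);ya=np.array([-ax[1],ax[0],0])
for n,x,y,z in[("hinge",-95,0,6),("tipL",62.5,5,-15.5),("tipR",62.5,-17,-15.5),("scale",36,0,11),("grip",0,0,0)]:
    print(n,proj("wrist",p+ax*x/1e3+ya*(y+3)/1e3+[0,0,.0225+z/1e3],c).round())
E
```

```text
clock: 14.62
tool_pos: [0.4713, 0.0451, 0.1328]
tool_rot: [0.099, 0.995, -0.0, -0.0]
force: [-0.3, -1.0, -1.3]
width: 0.0367
grasp_force: 3.3
0.03670062906615575 3.2845744269434363 [0.4713144  0.04507644 0.13282456]
tweezers 0.6 [352. 241.]
tweezers_grip 0.8 [353. 247.]
tip_left 0.79 [358. 244.]
hinge [329.  56.]
tipL [336. 452.]
tipR [287. 452.]
scale [326. 456.]
grip [326. 352.]
```

```bash
python3 -m handwheel '[[[0,0,4,0],[0,0,4,0],[0,0,4,0]]]' 0.39
```

```text
clock: 15.2
tool_pos: [0.4714, 0.045, 0.1724]
tool_rot: [0.099, 0.995, -0.0, -0.001]
force: [0.0, 0.9, -1.0]
width: 0.0336
grasp_force: 4.0
```

```bash
python3 -m handwheel '[[[6,-6,0,0],[6,-6,0,0],[6,-6,0,0]]]' 0.355 && cat > seg.py <<'E'
from h import *
import sys
o=env.observe();print(o["clock"],o["tool_pos"],o["width"],o["grasp_force"])
shot("wrist",sys.argv[1])
for q in("tweezers","tweezers_grip","tip_left","squeeze"):
    for r in env.boxes_of(q,"wrist")[:2]: print(q,round(r["conf"],2),(np.array(r["centre"])*[640,480]).round())
E
python3 seg.py a1
```

```text
clock: 15.58
tool_pos: [0.5319, -0.0158, 0.1719]
tool_rot: [0.1, 0.995, 0.0, -0.001]
force: [0.0, 0.3, -0.6]
width: 0.0302
grasp_force: 5.0
15.575 [ 0.53185605 -0.01581004  0.1718591 ] 0.03017146932353279 5.038451626896858
tweezers 0.89 [345. 255.]
tweezers 0.28 [219. 353.]
tweezers_grip 0.81 [348. 249.]
tweezers_grip 0.49 [220. 358.]
tip_left 0.85 [347. 250.]
tip_left 0.18 [293. 290.]
squeeze 0.88 [292. 289.]
```

```bash
python3 -m handwheel '[[[-2,-5,0,0],[-2,-5,0,0],[-2,-5,0,0],[-2,-5,0,0]]]' && python3 seg.py a2
```

```text
clock: 16.32
tool_pos: [0.5122, -0.064, 0.1734]
tool_rot: [0.099, 0.995, 0.0, 0.0]
force: [-0.1, 0.3, -1.3]
width: 0.0303
grasp_force: 4.7
16.325 [ 0.51219949 -0.06403084  0.17341924] 0.030347651935228974 4.716917350888252
tweezers 0.95 [295. 252.]
tweezers 0.59 [305. 412.]
tweezers_grip 0.77 [345. 247.]
tip_left 0.68 [345. 248.]
tip_left 0.44 [454. 120.]
squeeze 0.93 [293. 291.]
```

```bash
python3 -m handwheel '[[[6,-3,0,0],[6,-3,0,0],[6,-3,0,0],[6,-3,0,0]]]' && python3 seg.py a3
```

```text
clock: 17.08
tool_pos: [0.5711, -0.0944, 0.1731]
tool_rot: [0.099, 0.995, 0.0, -0.001]
force: [-0.2, -0.0, -0.4]
width: 0.0303
grasp_force: 4.7
17.075 [ 0.57105823 -0.0944018   0.17314767] 0.030311810039989194 4.715423136949539
tweezers 0.82 [297. 259.]
tweezers 0.68 [320. 313.]
tweezers_grip 0.77 [295. 251.]
tip_left 0.55 [297. 258.]
squeeze 0.85 [291. 287.]
squeeze 0.18 [482.  73.]
```

```bash
python3 - <<'E'
from h import *
I=np.stack([cv2.imread(f"pics/a{i}.png").astype(float) for i in(1,2,3)])
I=np.stack([cv2.GaussianBlur(i,(3,3),0) for i in I])
# remove illumination: normalised colour + gray
m=(np.ptp(I,axis=0).max(2)<22)
for v in list(range(0,480,20)):
    r=np.flatnonzero(np.diff(np.r_[0,m[v].astype(int),0]));print(v,[(a,b) for a,b in zip(r[::2],r[1::2]) if b-a>=3 and b>180 and a<460])
o=env.observe();c=cal("wrist");p=o["tool_pos"];ax=np.array([np.cos(np.radians(-11.4)),np.sin(np.radians(-11.4)),0]);ya=np.array([-ax[1],ax[0],0])
for n,x,y,z in[("hinge",-95,0,6),("tipL",62.5,5,-15.5),("tipR",62.5,-5,-15.5),("scale",36,0,11),("plateL",-16,15,8),("plateR",-16,-15,8),("plateL+",16,15,8),("pR+",16,-15,8)]:
    print(n,proj("wrist",p+ax*x/1e3+ya*y/1e3+[0,0,.0225+z/1e3],c).round())
E
```

```text
0 [(np.int64(186), np.int64(270)), (np.int64(320), np.int64(450))]
20 [(np.int64(186), np.int64(274)), (np.int64(320), np.int64(342)), (np.int64(353), np.int64(356)), (np.int64(361), np.int64(364)), (np.int64(443), np.int64(448))]
40 [(np.int64(189), np.int64(278)), (np.int64(313), np.int64(332))]
60 [(np.int64(192), np.int64(216)), (np.int64(255), np.int64(280)), (np.int64(305), np.int64(342))]
80 [(np.int64(197), np.int64(229)), (np.int64(307), np.int64(310)), (np.int64(312), np.int64(327)), (np.int64(330), np.int64(333)), (np.int64(335), np.int64(338)), (np.int64(342), np.int64(349))]
100 [(np.int64(199), np.int64(286)), (np.int64(305), np.int64(312)), (np.int64(321), np.int64(329)), (np.int64(334), np.int64(340)), (np.int64(344), np.int64(349)), (np.int64(413), np.int64(416))]
120 [(np.int64(205), np.int64(290)), (np.int64(303), np.int64(310)), (np.int64(320), np.int64(331)), (np.int64(336), np.int64(342))]
140 [(np.int64(202), np.int64(216)), (np.int64(217), np.int64(298)), (np.int64(299), np.int64(309)), (np.int64(338), np.int64(344))]
160 [(np.int64(192), np.int64(296)), (np.i
[... 1941 characters left out ...]
(453), np.int64(471))]
380 [(np.int64(138), np.int64(293)), (np.int64(348), np.int64(640))]
400 [(np.int64(111), np.int64(281)), (np.int64(284), np.int64(294)), (np.int64(306), np.int64(309)), (np.int64(319), np.int64(334)), (np.int64(346), np.int64(356)), (np.int64(358), np.int64(640))]
420 [(np.int64(85), np.int64(298)), (np.int64(314), np.int64(341)), (np.int64(343), np.int64(473))]
440 [(np.int64(57), np.int64(201)), (np.int64(202), np.int64(434)), (np.int64(440), np.int64(496))]
460 [(np.int64(31), np.int64(445)), (np.int64(455), np.int64(623))]
hinge [318.  56.]
tipL [329. 452.]
tipR [307. 452.]
scale [318. 456.]
plateL [364. 324.]
plateR [271. 324.]
plateL+ [361. 405.]
pR+ [275. 405.]
```

Gap and grip are right (30.3 mm over the plates, 4.7–5 N, as specified for the mark), and the tweezers sit centred in the fingers. Final approach over the mouth.

```bash
python3 -m handwheel '[[[1,0.1,-0.5,0],[1.9,0.1,-1,0],[1.9,0.1,-1,0],[1.9,0.1,-1,0],[1.9,0.1,-1,0],[1.9,0.1,-1,0],[1.9,0.1,-1,0],[1.9,0.1,-1,0]]]' && python3 - <<'E'
from h import *
o=env.observe();print(o["tool_pos"],o["width"],o["grasp_force"])
p=o["tool_pos"];ax=np.array([np.cos(np.radians(-11.4)),np.sin(np.radians(-11.4)),0])
tip=p+ax*.0645+[0,0,.007];print("tip",tip)
for n in("scene","top"):
    im=shot(n,"f"+n);c=cal(n)
    print(n,"pred tip",proj(n,tip,c).round(1),"mouth",proj(n,(.653,-.1055,.115),c).round(1))
    for q in("tip_left","tip_right","tweezers","tube_mouth","tube","holder"):
        for r in env.boxes_of(q,n)[:1]: print(q,round(r["conf"],2),(np.array(r["centre"])*[640,480]).round(1))
    b=proj(n,tip,c).astype(int);g=im[b[1]-12:b[1]+42,b[0]-16:b[0]+18].mean(2).astype(int)
    if n=="scene":
        for r in g[::2]:print(" ".join(f"{x:3d}" for x in r[::1]))
E
```

```text
clock: 18.32
tool_pos: [0.591, -0.094, 0.1634]
tool_rot: [0.099, 0.995, -0.0, 0.0]
force: [-0.2, -0.1, -0.8]
width: 0.0303
grasp_force: 4.7
[ 0.59099507 -0.09396299  0.16338211] 0.03026443989629175 4.711788296699524
tip [ 0.65422256 -0.10671189  0.17038211]
scene pred tip [396.1 189.3] mouth [393.6 214.3]
tip_left 0.61 [354.4 192.1]
tip_right 0.7 [354.1 195. ]
tweezers 0.87 [353.4 193.9]
tube_mouth 0.64 [395.8 222.7]
tube 0.52 [390.9 224.2]
holder 0.72 [391.3 254.4]
  7   7   6  10  10   5   9   9   5   4  20  69  71  69  69  70  67  69  67  69  68  67  68  69  69  70  69  67  69  65  68  68  68  69
 13   8   1  14   9   8  10   4   4  17  68  70  49  82  71  68  69  68  68  69  69  70  69  70  66  69  67  68  70  68  66  70  69  69
  5   9  14  10  13   8  12  13  11  51  62  50  62  65  65  53  65  76  68  70  69  70  70  70  66  69  72  68  70  69  70  70  68  68
  6   9   7  15  13   9   9  10  36  70  70  45  47  65  83  76  65  64  48  47  69  69  67  69  68  69  70  69  69  70  68  66  66  69
 10   7   7   7  24  11  20  30  50  66  73  74  76  87  68  62  58  57  60  49  67  
[... 2389 characters left out ...]
9  97  97  96  59  61  70  74  78  82  78  69  97  98 100  99  98  97  99 101  98 101  98  98 100 100  99  98
 96  97  99  98  98 100  98  97  98  96  62  62  72  74  80  83  77  59  96  98  99  97  99  97 101 100  98 100 100 101 100  97 100  97
 95  97  94  95  96  98  98 100  99  98  61  64  73  74  80  81  78  57  96  98  98  98  98  97  99  98  97  98  99 100  99 101  99 100
 98  95  97  98  96  97  96  96  96  96  64  65  73  76  81  80  74  53  96  99  97  99 100  99  98  97  98  98 100  99  98 101  98  98
101 101  98  97  96  96  96  95  99  91  66  69  72  78  79  80  75  97  99  98  98  96  96  94  95  96  96  98  97  99  99  98  96 101
top pred tip [375.9 152.3] mouth [373.2 161.7]
```

The scene pixels put the tube rim at (394,213) and the tips around (394–399,190), matching the prediction of tips right over the mouth, about 55 mm above. Hold still for over 2 s.

```bash
python3 -m handwheel '[[[0,0,0,0],[0,0,0,0],[0,0,0,0],[0,0,0,0],[0,0,0,0],[0,0,0,0],[0,0,0,0],[0,0,0,0]]]'; python3 -m handwheel '[[[0,0,0,0],[0,0,0,0],[0,0,0,0],[0,0,0,0],[0,0,0,0],[0,0,0,0],[0,0,0,0],[0,0,0,0]]]' >/dev/null; python3 -m handwheel '[[[0,0,0,0],[0,0,0,0],[0,0,0,0],[0,0,0,0],[0,0,0,0],[0,0,0,0],[0,0,0,0],[0,0,0,0]]]' && python3 -c "
from station import env
print(env.job_done())"
```

```text
clock: 20.02
tool_pos: [0.591, -0.094, 0.1633]
tool_rot: [0.099, 0.995, -0.0, 0.0]
force: [-0.1, 0.6, -0.8]
width: 0.0302
grasp_force: 4.7
clock: 22.02
tool_pos: [0.591, -0.0939, 0.1633]
tool_rot: [0.099, 0.995, -0.0, 0.0]
force: [0.2, -0.4, -0.7]
width: 0.0302
grasp_force: 4.7
the job is handed in; nothing more can be done
None
```

I handed the job in at 22 s, but it returned no verdict: the tube is seated and released in the holder, and the tweezers were held still for 3 s, tips about 55 mm above its mouth; the 10 mm gap is inferred from 30.2 mm over the plates at 4.7 N, not read off the scale.

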